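# Make up two satellite assembly kits

## Task

Make up the two kits for the next small satellite. In the blue tray stand the green board stack on the black pad, the star tracker on the pink pad and the reaction wheel on the white pad; in the red tray stand the radio on the black pad and the battery on the pink pad, leaving its white pad empty. Set every part down upright and flat inside its own bay without dropping it, let go of it, and leave the red board stack and the thruster where they stand.

Things in the scene. Friction and masses are not known exactly. Their poses are not given: they have to be found in the camera images.
- green_boards_mid (a point): Stack of four green circuit boards on brass spacers, black chip and white connector on top. A square block 42 x 42 mm and 54 mm tall overall, may be gripped anywhere on its sides; about 90 g; loose, standing upright on the bench. This point is its centre, 27 mm above its underside; z is up, x and y are square to its sides. May be taken across either pair of sides and may stand any way round in its bay.
- tracker_mid (a point): Star tracker: black housing with a round dark lens barrel (32 mm across) on top. A square block 40 x 40 mm and 56 mm tall overall, of which the square housing is the lower 42 mm; about 150 g; loose, standing upright on the bench. This point is its centre, 28 mm above its underside; z is up, x and y are square to its sides. May be taken across either pair of sides and may stand any way round in its bay.
- wheel_mid (a point): Reaction wheel: grey housing with a copper-coloured disc (36 mm across) on top. A square block 40 x 40 mm and 52 mm tall overall, of which the square housing is the lower 44 mm; about 180 g; loose, standing upright on the bench. This point is its centre, 26 mm above its underside; z is up, x and y are square to its sides. May be taken across either pair of sides and may stand any way round in its bay.
- radio_mid (a point): Radio: gold-coloured housing with a square white antenna patch (26 mm) on top. A square block 40 x 40 mm and 50 mm tall overall, of which the square housing is the lower 46 mm; about 130 g; loose, standing upright on the bench. This point is its centre, 25 mm above its underside; z is up, x and y are square to its sides. May be taken across either pair of sides and may stand any way round in its bay.
- battery_mid (a point): Battery: four upright yellow cells in a square, joined by two steel strips on top. A square block 40 x 40 mm and 62 mm tall overall, may be gripped anywhere on its sides; about 200 g; loose, standing upright on the bench. This point is its centre, 31 mm above its underside; z is up, x and y are square to its sides. May be taken across either pair of sides and may stand any way round in its bay.
- red_boards_mid (a point): Stack of four RED circuit boards on brass spacers, otherwise like the green one; not wanted in either kit, to be left where it stands. A square block 42 x 42 mm and 54 mm tall overall, like the green stack; about 90 g; loose, standing upright on the bench. This point is its centre, 27 mm above its underside; z is up, x and y are square to its sides. May be taken across either pair of sides and may stand any way round in its bay.
- thruster_mid (a point): Thruster: white housing with a small steel nozzle, black inside, on top; not wanted in either kit, to be left where it stands. A square block 40 x 40 mm and 54 mm tall overall, of which the square housing is the lower 36 mm; about 140 g; loose, standing upright on the bench. This point is its centre, 27 mm above its underside; z is up, x and y are square to its sides. May be taken across either pair of sides and may stand any way round in its bay.
- blue_tray: Blue kit tray, fixed to the bench: 74 mm (its x) by 214 mm (its y), with three square bays in a row along its y, each 66 x 66 mm inside, divided by walls 4 mm thick. Origin: centre of its underside, on the bench. Bay centres, in the tray's frame: white pad at y = -70 mm, pink pad at y = 0, black pad at y = +70 mm, all at x = 0. A pad's top is 4 mm above the bench, and the rims and dividing walls are 10 mm above the bench, so they stand 6 mm above the pads.
- red_tray: Red kit tray, fixed to the bench: 74 mm (its x) by 214 mm (its y), with three square bays in a row along its y, each 66 x 66 mm inside, divided by walls 4 mm thick. Origin: centre of its underside, on the bench. Bay centres, in the tray's frame: white pad at y = -70 mm, pink pad at y = 0, black pad at y = +70 mm, all at x = 0. A pad's top is 4 mm above the bench, and the rims and dividing walls are 10 mm above the bench, so they stand 6 mm above the pads.
There are look-alikes about, which are no part of the job. Leave any purple look-alike of the part that bears tracker_mid alone.

How it is judged:
By the outcome, as a careful person would: the job done as asked, in the order asked, and still so for the second after the job is handed in, with the robot touching nothing.
It also fails if it takes over 106 s, if anything falls off the work surface, if the arm or the gripper's body presses on something with over 40 N, if the wrist force passes 120 N, or if a joint passes its speed limit or range.

## Robot

A 6-joint arm with a two-finger parallel gripper is mounted at the origin on the work surface. World frame = base frame: x ahead of the robot, y to its left, z up, the work surface at z = 0. Lengths are in m, angles in rad, forces in N, time in s.
With the tool pointing down it reaches from about 0.4 to 0.925 m from the base axis. Payload 3.4 kg.
Tool frame: the origin (TCP) lies at the very end of the fingers, on their centre line; the grasp point (between the pads) lies bot.hold_point_z behind it (bot.hold_point_z is the distance from the TCP to the grasp point, in m); z points along the fingers, y is the direction in which the jaws open and shut (so a half turn about z gives the same grasp; the last joint's range is limited). The gripper opens to 85 mm and grips with 20 to 120 N. Pads are 22 mm wide; open, the fingers measure 114 mm over their backs; the gripper's body (76 mm by 85 mm) begins 54 mm behind the grasp point. The pads swing forward as they close: fully open they stand 13 mm farther back than shut.
Start: joints at [-0.073, 0.307, 1.506, -0, 1.328, -0.073], TCP at [0.575, -0, 0.205] pointing down, gripper open.
Joint ranges: [-3.12, 3.12], [-1.05, 2.28], [0.14, 2.33], [-1.42, 4.57], [0.1, 2.73], [-2.68, 2.68]. Speed limits (rad/s): [2.57, 2.57, 3.14, 3.14, 3.14, 3.14].

## Interface

Orientations are given as a rotation vector (axis times angle).
In Python, from plant import monitor, vision, order, bot gives the robot as it stands.
- The arm moves only by the tool servo_tool, never from a script. Its arguments are lists of equal length, an entry for each row: "grip": the closure, from 0 (fully open) to 1 (shut); "offset": the shift along the tool's x, y, z in m, a list of three; "roll": the turn about the tool's z in degrees. In form: {"grip": [grip, ...], "offset": [[x, y, z], ...], "roll": [roll, ...]}. A call has 1 to 10 rows; each row shifts and turns the commanded pose from where the row before left it, along the tool's axes as they then stand; what a row does not reach is not made up. A row lasts 1/8 s, in which the tool goes at most 62.5 mm and 10.7 degrees, less where a joint would pass 70% of its speed; a pose out of reach is approached as far as the arm can. A call is refused whole if a number of a shift passes 0.0625 or a number of a turn 10.7, either way. A call with a gripper value outside its range is refused whole. The fingers move at their own pace and stop on an object; "newtons" is the grip in N (left out, the last holds). Time passes only in rows, so rows that do not move let the fingers close. It gives the time, the measured TCP pose, the force and the opening at its end, in the units of the state.
- monitor.get_state(): the state, without advancing time (a new reading comes with each control period).
- vision.read_camera(name): name is "scene" or "side" or "wrist"; returns a dict with "frame" (400x640x3 uint8, blue, green, red), "K" (3x3 intrinsics, pixels), "origin" and "rotation" of the camera in the world; the wrist camera has in their place "hand_eye" (4x4, takes a point from camera to tool coordinates, whose origin is the TCP and whose axes are the flange's). Camera axes: x right, y down, z forward; pixel columns grow to the right and rows downward; lengths in m; the calibration is good to about 2 mm. A picture is of the moment at which its call begins: read the wrist's pose just before it. There is no depth.
- order.close_job(): hands the job in, once; it reports no verdict.
The state is a dict: "time": time; "joints": joint angles; "dq": joint speeds; "joint_efforts": joint torques, N m; "tcp_pos": TCP position; "tcp_rot": TCP orientation; "wrist_force": force on the tool from outside, world axes, zero at the start; "torque": the same for the moment, N m; "gripper_width": opening from 0.0 (shut) to 1.0 (fully open).
Only numpy, scipy, OpenCV 4.12 (cv2) and the standard library are available. Lean on these libraries where they do the work, as an engineer would, in place of code of your own. Each camera call takes 0.05 s, during which the arm holds its last target. There are 200 camera calls.

## Working session

There is one attempt and no reset: what is moved stays moved. The work goes in short steps, Python scripts to look and compute and a tool call to move; the robot and the scene stay as the last step left them, time stands still between calls to the robot, and variables do not carry over. Pictures are saved under pics/ and viewed, about 12 in all and at most 16, crops included, and the job is handed in when it is done.

Besides the shell and the picture viewer there is one more tool, called after "Emit:" as name([rows], argument=value, ...), one row to a line, values as JSON. servo_tool: Moves the arm, as the interface text tells. Its arguments: {"type":"object","properties":{"grip":{"type":"array"},"offset":{"type":"array"},"roll":{"type":"array"},"newtons":{"type":"number"}},"required":["grip","offset","roll"]}

```bash
ls; mkdir -p pics; python3 - <<'E'
from plant import monitor, vision, order, bot
import cv2
s=monitor.get_state(); print(s); print(bot.hold_point_z)
for n in ("scene","side","wrist"):
    d=vision.read_camera(n); cv2.imwrite(f"pics/{n}0.png",d["frame"])
    print(n,{k:v for k,v in d.items() if k!="frame"})
E
```

```text
pics
{'time': 0.0, 'joints': array([-7.34914310e-02,  3.07539790e-01,  1.50765848e+00,  3.51473922e-05,
        1.32839982e+00, -7.35219836e-02]), 'dq': array([-0.00132315, -0.00122305, -0.00042779, -0.00028751, -0.00065821,
        0.00032605]), 'joint_efforts': array([-2.40806599e-03, -4.57556927e+01, -2.51919490e+01, -3.95127336e-04,
        1.32516641e-02, -2.41733758e-06]), 'tcp_pos': array([5.74257978e-01, 4.86225346e-05, 2.04405738e-01]), 'tcp_rot': array([-2.22032709e+00, -2.22037612e+00,  2.01632175e-03]), 'wrist_force': array([ 0.21182267, -0.11960497, -0.34078773]), 'torque': array([ 0.00676673, -0.02462559, -0.02482763]), 'gripper_width': 0.9993999827667387}
0.0187
scene {'K': array([[490.75857645,   0.        , 308.43857178],
       [  0.        , 490.75857645, 194.27731399],
       [  0.        ,   0.        ,   1.        ]]), 'origin': array([1.00447598, 0.27791214, 0.97182839]), 'rotation': array([-1.4291865 , -2.37974955,  0.6712548 ])}
side {'K': array([[362.78129659,   0.        , 317.11025686],
       [  0.        , 362.78129659, 201.1899027 ],
       [  0.        ,   0.        ,   1.        ]]), 'origin': array([ 0.22452257, -0.60875282,  0.74196476]), 'rotation': array([-2.33862196,  0.53270675, -0.1907327 ])}
wrist {'K': array([[281.14527474,   0.        , 320.55516366],
       [  0.        , 281.14527474, 204.04599962],
       [  0.        ,   0.        ,   1.        ]]), 'hand_eye': array([[-3.20228659e-04, -9.53766517e-01, -3.00548380e-01,
         7.68367158e-02],
       [ 9.99999520e-01, -5.83659598e-04,  7.86716855e-04,
         7.11423473e-04],
       [-9.25762141e-04, -3.00547984e-01,  9.53766246e-01,
        -1.68560945e-01],
       [ 0.00000000e+00,  0.00000000e+00,  0.00000000e+00,
         1.00000000e+00]])}
```

View pics/scene0.png

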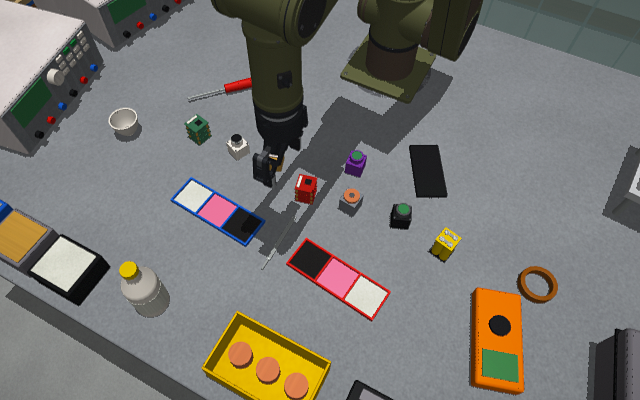

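View pics/side0.png

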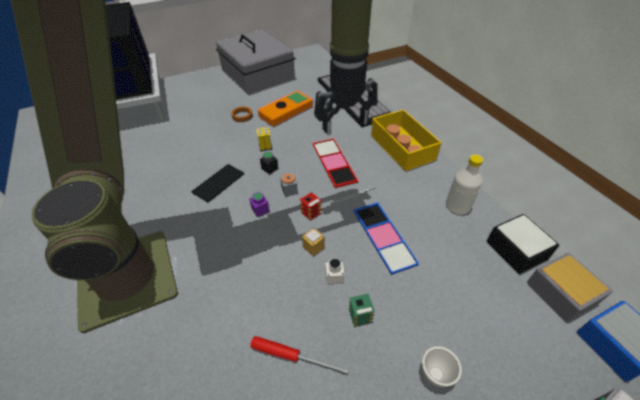

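```bash
cat > h.py <<'E'
import numpy as np, cv2
from scipy.spatial.transform import Rotation as R
from plant import monitor, vision, order, bot
def cam(n):
    s=monitor.get_state(); d=vision.read_camera(n)
    if n=="wrist":
        Rt=R.from_rotvec(s["tcp_rot"]).as_matrix(); H=d["hand_eye"]
        d["R"]=Rt@H[:3,:3]; d["o"]=s["tcp_pos"]+Rt@H[:3,3]
    else: d["R"]=R.from_rotvec(d["rotation"]).as_matrix(); d["o"]=np.array(d["origin"])
    return d
def onplane(d,uv,z):
    uv=np.atleast_2d(np.float64(uv)); r=np.c_[uv,np.ones(len(uv))]@np.linalg.inv(d["K"]).T@d["R"].T
    return (d["o"]+r*((z-d["o"][2])/r[:,2])[:,None])[:,:2]
def project(d,P):
    p=(np.atleast_2d(P)-d["o"])@d["R"]@d["K"].T; return p[:,:2]/p[:,2:]
def blob(mask,minA=20):
    c,_=cv2.findContours(mask.astype(np.uint8),cv2.RETR_EXTERNAL,cv2.CHAIN_APPROX_NONE)
    return sorted([k for k in c if cv2.contourArea(k)>=minA],key=cv2.contourArea,reverse=True)
def rect(pts): # metres -> centre, size, angle deg of first side
    (c,s,a)=cv2.minAreaRect((np.asarray(pts)*1000).astype(np.float32)); return np.round(c,1),np.round(s,1),round(a,1)
E
python3 - <<'E'
from h import *
S=cam("scene"); W=cam("side")
def hsv(d): return cv2.cvtColor(d["frame"],cv2.COLOR_BGR2HSV)
def m(d,lo,hi,box):
    k=cv2.inRange(hsv(d),lo,hi); b=np.zeros_like(k); x0,y0,x1,y1=box; b[y0:y1,x0:x1]=k[y0:y1,x0:x1]; return b
for nm,d,lo,hi,box in [("blue",S,(100,120,60),(125,255,255),(160,165,280,260)),("redtray",S,(0,150,60),(8,255,255),(275,228,400,330)),
   ("blue",W,(100,120,60),(125,255,255),(345,195,430,280)),("redtray",W,(0,150,60),(8,255,255),(305,130,365,195))]:
    k=np.vstack(blob(m(d,lo,hi,box),8))[:,0]; print(nm,rect(onplane(d,k,.010)))
for nm,d,b in [("blue",S,(160,165,280,260)),("red",S,(275,228,400,330)),("blue",W,(345,195,430,280)),("red",W,(305,130,365,195))]:
    k=blob(m(d,(150,60,100),(178,255,255),b))[0][:,0]; print(nm,"pink",rect(onplane(d,k,.004)))
V=(0,90,40)
for nm,d,lo,hi,box,z in [("green",S,(55,90,40),(90,255,255),(180,110,215,145),.027),("redb",S,(0,150,60),(8,255,255),(290,165,322,205),.027),
 ("battery",S,(22,120,80),(35,255,255),(430,225,465,262),.031),("tracker",S,(0,0,0),(180,255,60),(388,198,416,232),.021),
 ("wheel_disc",S,(3,80,60),(18,255,255),(335,183,366,215),.052),("thruster",S,(0,0,190),(180,40,255),(222,130,252,162),.02),
 ("green",W,(55,90,40),(90,255,255),(340,290,380,330),.027),("radio",W,(10,80,60),(25,255,255),(295,225,330,260),.023),("battery",W,(22,120,80),(35,255,255),(250,120,280,155),.031),
 ("redb",W,(0,150,60),(8,255,255),(298,190,324,222),.027),("wheel_disc",W,(3,80,60),(18,255,255),(275,170,300,198),.052),("tracker",W,(0,0,0),(180,255,60),(255,145,282,176),.021)]:
    b=blob(m(d,lo,hi,box),6)
    if not b: print(nm,"none"); continue
    k=np.vstack(b)[:,0]; x,y,w,h=cv2.boundingRect(k); print(nm,(x,y,w,h),np.round(1000*onplane(d,(x+w/2,y+h/2),z)[0]))
f=S["frame"]; cv2.imwrite("pics/s1.png",cv2.resize(f[100:330,165:475],None,fx=2.58,fy=2.58,interpolation=cv2.INTER_CUBIC)[:600,:800])
E
```

```text
blue (array([ 612.4, -159.2]), array([217.2,  76.2]), 85.2)
redtray (array([629.9, 151.1]), array([213.8,  75.8]), 82.7)
blue (array([ 609.3, -165.2]), array([216.7,  75.6]), 85.6)
redtray (array([617. ,  75.4]), array([76.7, 71.9]), 82.4)
blue pink (array([ 609.5, -162.7]), array([63.7, 64.6]), 85.0)
red pink (array([626.7, 150.5]), array([66.5, 65.9]), 82.6)
blue pink (array([ 612.8, -161.1]), array([62.8, 63.9]), 85.5)
red pink (array([629.7, 150.3]), array([70. , 72.4]), 82.3)
green (185, 114, 25, 31) [ 451. -320.]
redb (295, 174, 22, 30) [478.  -3.]
battery (432, 227, 30, 33) [460. 327.]
tracker (390, 204, 22, 25) [439. 215.]
wheel_disc (344, 188, 16, 15) [459. 102.]
thruster (226, 138, 21, 13) [ 441. -214.]
green (351, 295, 21, 30) [ 451. -325.]
radio (302, 229, 22, 27) [ 434. -118.]
battery (257, 128, 14, 22) [464. 318.]
redb (301, 193, 19, 26) [478.  -9.]
wheel_disc (282, 174, 13, 10) [456.  89.]
tracker (261, 157, 17, 17) [438. 200.]
```

View pics/s1.png

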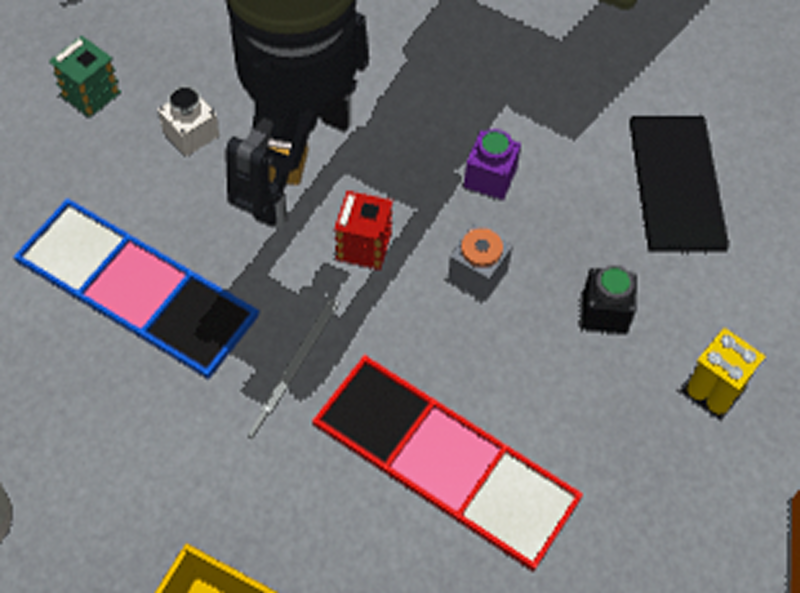

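Candidates (scene px): the green stack is at (198,129) and the red one at (306,187). The tracker is the black housing at (401,214), not the purple look-alike at (355,162). The wheel is at (350,200) and the battery at (446,243). The radio is hidden in the scene view; in the side view it is at (313,241). The white thruster is at (237,146). The crop confirms these choices. I'll start with the green stack.

Emit:
servo_tool([
  [-0.054,-0.021,0.007],
  [-0.054,-0.021,0.007],
  [-0.054,-0.021,0.007],
  [-0.054,-0.021,0.007],
  [-0.054,-0.021,0.007],
  [-0.052,-0.019,0.005],
  [0,0,0],
], grip=[0,0,0,0,0,0,0], roll=[0,0,0,0,0,0,0], newtons=40)

```text
time: 1.12
tcp_pos: [0.4495, -0.3257, 0.1648]
tcp_rot: [2.227, 2.215, -0.002]
wrist_force: [0.5, 0.5, 0.9]
gripper_width: 0.999
```

```bash
python3 - <<'E'
from h import *
s=monitor.get_state(); print(s["time"],s["tcp_pos"],s["tcp_rot"])
d=cam("wrist"); cv2.imwrite("pics/w1.png",d["frame"]); np.savez("w1.npz",**d)
print(project(d,[[.451,-.322,.054],[.441,-.214,.05],[.434,-.118,.05],[.478,-.006,.05]]))
E
```

```text
1.125 [ 0.44946983 -0.32569705  0.16476745] [ 2.22720817e+00  2.21545966e+00 -1.85032231e-03]
[[ 321.18403977  190.10986334]
 [ 309.7684234    75.81414905]
 [ 299.22949459  -51.76269247]
 [ 357.49941557 -248.54796054]]
```

View pics/w1.png

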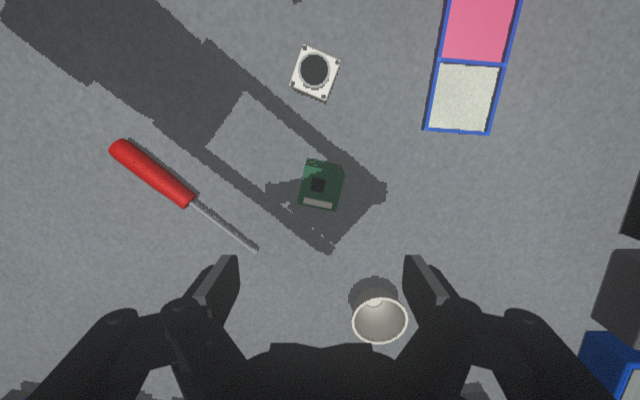

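```bash
python3 - <<'E'
from h import *
d=dict(np.load("w1.npz")); f=d["frame"]; h=cv2.cvtColor(f,cv2.COLOR_BGR2HSV)
k=cv2.inRange(h,(60,60,20),(95,255,255)); b=np.zeros_like(k); b[140:225,285:360]=k[140:225,285:360]
b=cv2.morphologyEx(b,cv2.MORPH_CLOSE,np.ones((3,3)))
c=np.vstack(blob(b,20))[:,0]; print(cv2.minAreaRect(c)); 
for z in(.05,.027): print(rect(onplane(d,c,z)))
cv2.imwrite("pics/w1c.png",np.hstack([cv2.resize(x[145:225,280:365],None,fx=4.5,fy=4.5,interpolation=cv2.INTER_NEAREST) for x in (f,cv2.cvtColor(b,cv2.COLOR_GRAY2BGR))]))
E
```

```text
((320.80975341796875, 184.38780212402344), (40.299434661865234, 46.236087799072266), 12.094757080078125)
(array([ 450.8, -317.4]), array([48.9, 41.8]), 77.8)
(array([ 450.8, -323. ]), array([52.8, 45.2]), 77.8)
```

View pics/w1c.png

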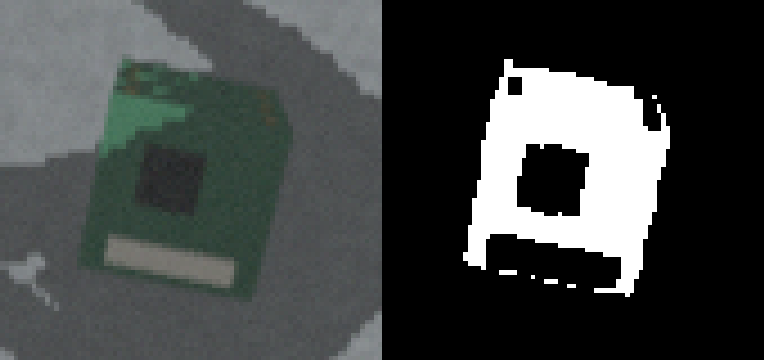

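Emit:
servo_tool([
  [0.005,0.001,0.03],
  [0,0,0.04],
  [0,0,0.045],
  [0,0,0.038],
  [0,0,0],
  [0,0,0],
  [0,0,0],
  [0,0,0],
  [0,0,0],
  [0,0,0],
], grip=[0,0,0,0,0,1,1,1,1,1], roll=[6,6,0,0,0,0,0,0,0,0])

```text
time: 2.42
tcp_pos: [0.4531, -0.3177, 0.0143]
tcp_rot: [2.439, 1.975, 0.002]
wrist_force: [-0.1, 1.4, 5.5]
gripper_width: 0.481
```

```bash
cat >> h.py <<'E'
def plan(cmd,th,tgt,th2,n,nr=None):
    """cmd/tgt xyz (m), th roll from start attitude (deg); prints n straight rows"""
    nr=nr or n; p=np.array(cmd,float); st=(np.array(tgt)-p)/n; o=[];r=[]
    for i in range(n):
        c,s=np.cos(np.radians(th)),np.sin(np.radians(th))
        w=st+np.array([0,0,0]); v=[w[0]*s+w[1]*c, w[0]*c-w[1]*s, -w[2]]; o.append([float(round(a,4)) for a in v])
        dr=(th2-th)/(n-i) ; r.append(round(dr,1)); th+=r[-1]
    print(o); print(r); print("norm",np.linalg.norm(st))
E
python3 - <<'E'
from h import *
print(monitor.get_state()["tcp_pos"])
plan((.453,-.318,.112),12,(.6165,-.089,.112),4.8,6)
E
```

```text
[ 0.45308182 -0.31769038  0.01425922]
[[0.043, 0.0187, -0.0], [0.0426, 0.0196, -0.0], [0.0422, 0.0205, -0.0], [0.0417, 0.0214, -0.0], [0.0413, 0.0223, -0.0], [0.0408, 0.0231, -0.0]]
[-1.2, -1.2, -1.2, -1.2, -1.2, -1.2]
norm 0.04689623593045016
```

Emit:
servo_tool([
  [0,0,-0.04],
  [0,0,-0.06],
  [0.043,0.019,0],
  [0.043,0.02,0],
  [0.042,0.0205,0],
  [0.042,0.021,0],
  [0.041,0.022,0],
  [0.041,0.023,0],
  [0,0,0],
  [0,0,0],
], grip=[1,1,1,1,1,1,1,1,1,1], roll=[0,0,-1.2,-1.2,-1.2,-1.2,-1.2,-1.2,0,0])

```text
time: 3.68
tcp_pos: [0.615, -0.0877, 0.1126]
tcp_rot: [2.312, 2.127, -0.001]
wrist_force: [-0.1, -0.2, -1.6]
gripper_width: 0.482
```

```bash
python3 - <<'E'
from h import *
s=monitor.get_state(); print(s["time"],s["tcp_pos"],s["tcp_rot"],s["wrist_force"],s["gripper_width"])
d=cam("wrist"); cv2.imwrite("pics/w2.png",d["frame"]); np.savez("w2.npz",**d)
print(project(d,[[.617,-.092,.004],[.611,-.162,.004],[.605,-.232,.004]]))
E
```

```text
3.675 [ 0.61501761 -0.08772626  0.11255266] [ 2.31174585e+00  2.12713162e+00 -9.83612422e-04] [-0.11711064 -0.20720495 -1.60210812] 0.4817945354991707
[[321.94458036 198.12830315]
 [321.71884118 259.33895926]
 [321.52195232 312.72666168]]
```

View pics/w2.png

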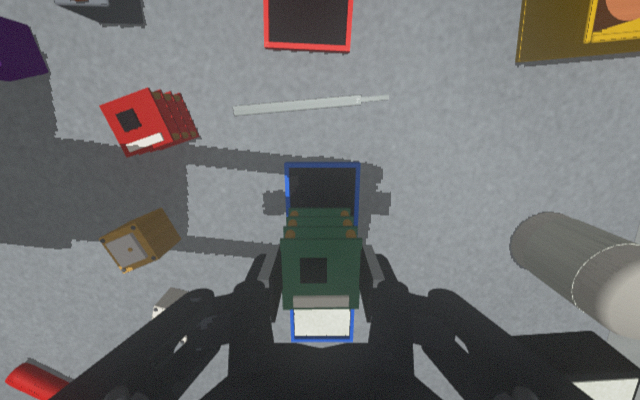

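```bash
python3 - <<'E'
from h import *
d=dict(np.load("w2.npz"))
print(onplane(d,[[321,240],[321,306],[288,165],[360,165],[322,163]],.149)[:2],onplane(d,[[286,164],[359,164]],.010))
E
```

```text
[[ 0.61738738 -0.07192041]
 [ 0.61406229 -0.11190112]] [[ 0.58527377 -0.0530623 ]
 [ 0.65565932 -0.05895709]]
```

Emit:
servo_tool([
  [0,0.001,0.03],
  [0,0,0.035],
  [0,0,0.02],
  [0,0,0.006],
  [0,0,0.0015],
  [0,0,0.0015],
  [0,0,0],
  [0,0,0],
], grip=[1,1,1,1,1,1,1,1], roll=[0,0,0,0,0,0,0,0])

```text
time: 4.72
tcp_pos: [0.6169, -0.0878, 0.0189]
tcp_rot: [2.312, 2.126, 0.001]
wrist_force: [0.1, -0.7, -1.9]
gripper_width: 0.481
```

Emit:
servo_tool([
  [0,0,0.001],
  [0,0,0],
  [0,0,0],
], grip=[1,1,1], roll=[0,0,0])

```text
time: 5.1
tcp_pos: [0.6169, -0.0877, 0.0183]
tcp_rot: [2.312, 2.126, 0.001]
wrist_force: [-1.2, 0.5, 4.6]
gripper_width: 0.479
```

```bash
python3 - <<'E'
from h import *
plan((.617,-.088,.165),4.8,(.439,.205,.165),4.8,6)
E
```

```text
[[0.0462, -0.0336, -0.0], [0.0462, -0.0336, -0.0], [0.0462, -0.0336, -0.0], [0.0462, -0.0336, -0.0], [0.0462, -0.0336, -0.0], [0.0462, -0.0336, -0.0]]
[0.0, 0.0, 0.0, 0.0, 0.0, 0.0]
norm 0.05713847701466636
```

Emit:
servo_tool([
  [0,0,0],
  [0,0,0],
  [0,0,0],
  [0,0,-0.04],
  [0,0,-0.055],
  [0,0,-0.052],
], grip=[0,0,0,0,0,0], roll=[0,0,0,0,0,0])

```text
time: 5.85
tcp_pos: [0.6163, -0.0877, 0.1655]
tcp_rot: [-2.312, -2.126, 0.001]
wrist_force: [0.2, -0.7, -0.6]
gripper_width: 1.0
```

Emit:
servo_tool([
  [0.046,-0.0335,0],
  [0.046,-0.0335,0],
  [0.046,-0.0335,0],
  [0.046,-0.0335,0],
  [0.046,-0.0335,0],
  [0.046,-0.0335,0],
  [0,0,0],
  [0,0,0],
  [0,0,0],
], grip=[0,0,0,0,0,0,0,0,0], roll=[0,0,0,0,0,0,0,0,0])

```text
time: 6.98
tcp_pos: [0.4402, 0.2032, 0.1643]
tcp_rot: [2.314, 2.124, 0.0]
wrist_force: [0.3, -0.2, -0.1]
gripper_width: 0.998
```

```bash
python3 - <<'E'
from h import *
s=monitor.get_state(); print(s["time"],s["tcp_pos"])
d=cam("wrist"); cv2.imwrite("pics/w3.png",d["frame"]); np.savez("w3.npz",**d)
S=cam("scene"); cv2.imwrite("pics/s2.png",S["frame"])
print(project(d,[[.439,.207,.042]]))
E
```

```text
6.975 [0.44016422 0.20315944 0.16431313]
[[318.20895995 187.48015884]]
```

View pics/w3.png

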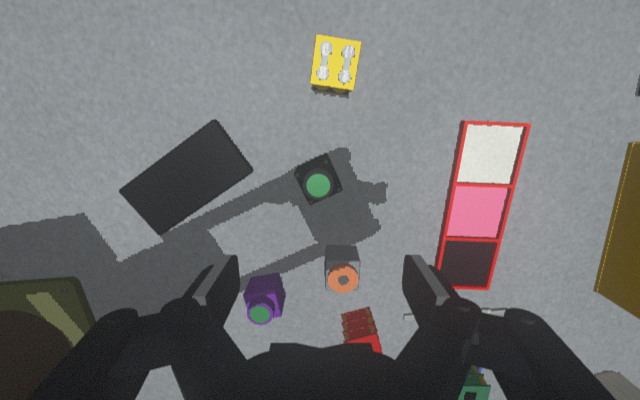

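```bash
python3 - <<'E'
from h import *
d=dict(np.load("w3.npz")); f=d["frame"]; h=cv2.cvtColor(f,cv2.COLOR_BGR2HSV); v=h[...,2]
def go(nm,k,box,zs):
    x0,y0,x1,y1=box; b=np.zeros_like(k); b[y0:y1,x0:x1]=k[y0:y1,x0:x1]; c=np.vstack(blob(b,15))[:,0]
    for z in zs: print(nm,z,rect(onplane(d,c,z)))
    return b
go("lens",cv2.inRange(h,(55,100,40),(90,255,255)),(290,150,350,215),(.056,))
print(np.percentile(v[150:215,290:350],[5,20,40,60,90]))
b=go("trk",(v<55).astype(np.uint8)*255,(290,148,348,212),(.042,.021))
go("bat",cv2.inRange(h,(20,100,60),(35,255,255)),(300,25,370,105),(.062,.031))
go("disc",cv2.inRange(h,(3,80,60),(18,255,255)),(315,250,370,300),(.052,))
go("purple",cv2.inRange(h,(125,80,30),(160,255,255)),(230,260,300,330),(.042,.021))
cv2.imwrite("pics/w3c.png",np.hstack([cv2.resize(x[140:300,275:375],None,fx=3.5,fy=3.5,interpolation=cv2.INTER_NEAREST) for x in (cv2.convertScaleAbs(f,alpha=1.6),cv2.cvtColor(b,cv2.COLOR_GRAY2BGR))]))
E
```

```text
lens 0.056 (array([439.4, 212.5]), array([21.8, 22.3]), 85.1)
[ 54.95  66.    89.    92.   154.  ]
trk 0.042 (array([458.1, 208.6]), array([20.7,  8.5]), 85.8)
trk 0.021 (array([458.9, 203.4]), array([22.2,  9.1]), 85.8)
bat 0.062 (array([463.5, 320.7]), array([42.9, 39.4]), 76.9)
bat 0.031 (array([465.4, 325.4]), array([47.8, 43.9]), 76.9)
disc 0.052 (array([458.1, 100.7]), array([36.6, 34.4]), 85.0)
purple 0.042 (array([361.5,  73.1]), array([71.2, 48.7]), 88.5)
purple 0.021 (array([355.3,  58.1]), array([76.3, 52.2]), 88.5)
```

View pics/w3c.png

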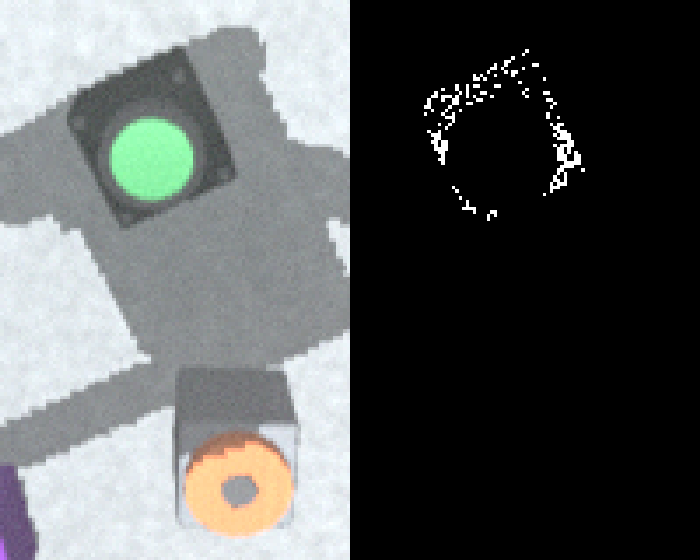

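```bash
python3 - <<'E'
from h import *
d=dict(np.load("w3.npz"))
P=onplane(d,[[310.7,205.1],[342.1,190.9],[327.9,153.4],[294.4,168]],.042)*1000; print(P.round(1),P.mean(0))
for i in range(4): v=P[(i+1)%4]-P[i]; print(np.hypot(*v).round(1),np.degrees(np.arctan2(v[1],v[0])).round(1))
P=onplane(d,[[325.9,288],[359.3,290.9]],.044)*1000;v=P[1]-P[0];print("wheel",P,np.degrees(np.arctan2(v[1],v[0])))
E
```

```text
[[429.1 188.1]
 [464.1 201.1]
 [452.1 242. ]
 [416.1 230. ]] [440.36255118 215.27722398]
37.3 20.4
42.7 106.4
37.9 -161.5
43.9 -72.7
wheel [[437.33979582  84.12704765]
 [476.74564695  76.6847278 ]] -10.695096177011596
```

Emit:
servo_tool([
  [0.0105,-0.001,0.02],
  [0,0,0.035],
  [0,0,0.05],
  [0,0,0.048],
  [0,0,0],
  [0,0,0],
  [0,0,0],
  [0,0,0],
  [0,0,0],
  [0,0,0],
], grip=[0,0,0,0,0,1,1,1,1,1], roll=[-7.6,-7.6,-7.6,0,0,0,0,0,0,0])

```text
time: 8.32
tcp_pos: [0.4404, 0.2151, 0.0134]
tcp_rot: [1.845, 2.54, 0.005]
wrist_force: [-0.9, -1.0, 7.2]
gripper_width: 0.438
```

```bash
python3 - <<'E'
from h import *
plan((.440,.2135,.112),-18,(.611,-.162,.112),4.8,7)
E
```

```text
[[-0.0586, 0.0067, -0.0], [-0.0581, 0.01, -0.0], [-0.0574, 0.0132, -0.0], [-0.0566, 0.0165, -0.0], [-0.0556, 0.0197, -0.0], [-0.0543, 0.0228, -0.0], [-0.053, 0.0258, -0.0]]
[3.3, 3.2, 3.3, 3.2, 3.3, 3.2, 3.3]
norm 0.058943288205611635
```

Emit:
servo_tool([
  [0,0,-0.04],
  [0,0,-0.06],
  [-0.0585,0.007,0],
  [-0.058,0.01,0],
  [-0.0575,0.013,0],
  [-0.0565,0.0165,0],
  [-0.0555,0.0195,0],
  [-0.0545,0.023,0],
  [-0.053,0.026,0],
  [0,0,0],
], grip=[1,1,1,1,1,1,1,1,1,1], roll=[0,0,3.3,3.2,3.3,3.2,3.3,3.2,3.3,0])

```text
time: 9.57
tcp_pos: [0.6131, -0.1656, 0.1125]
tcp_rot: [2.314, 2.118, 0.002]
wrist_force: [-1.0, 1.5, -1.8]
gripper_width: 0.435
```

Emit:
servo_tool([
  [0,0,0],
], grip=[1], roll=[0])

```text
time: 9.7
tcp_pos: [0.6096, -0.1605, 0.1117]
tcp_rot: [-2.313, -2.125, -0.0]
wrist_force: [-0.6, 0.4, -1.6]
gripper_width: 0.432
```

```bash
python3 - <<'E'
from h import *
s=monitor.get_state(); print(s["time"],s["tcp_pos"],s["tcp_rot"],s["wrist_force"],s["gripper_width"])
d=cam("wrist"); cv2.imwrite("pics/w4.png",d["frame"]); np.savez("w4.npz",**d)
print(project(d,[[.617,-.092,.004],[.611,-.162,.004],[.605,-.232,.004]]))
E
```

```text
9.7 [ 0.6096467  -0.16048924  0.1116536 ] [-2.31256194e+00 -2.12513173e+00 -2.46836147e-04] [-0.58589079  0.4185901  -1.58771787] 0.4320071621289827
[[321.23867425 124.46242497]
 [321.13593348 195.96207199]
 [321.04724216 257.68438926]]
```

View pics/w4.png

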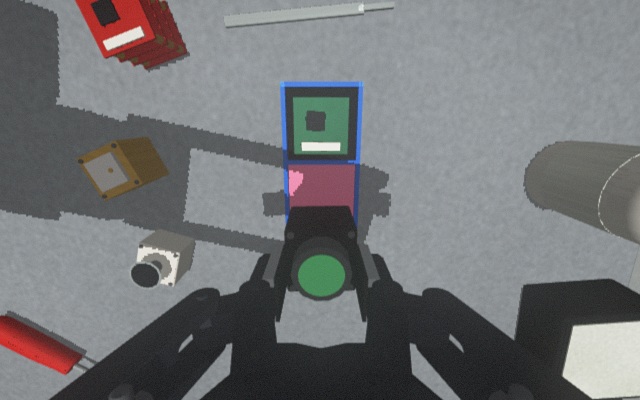

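```bash
python3 - <<'E'
from h import *
d=dict(np.load("w4.npz"))
print(onplane(d,[[322,275]],.154),onplane(d,[[282,83],[361,83]],.010),onplane(d,[[285.5,161],[358.5,161]],.010))
f=cv2.convertScaleAbs(d["frame"],alpha=2); cv2.imwrite("pics/w4c.png",cv2.resize(f[195:335,240:405],None,fx=4,fy=4,interpolation=cv2.INTER_CUBIC))
E
```

```text
[[ 0.61112143 -0.16155043]] [[ 0.58527021 -0.05358218]
 [ 0.65513703 -0.05951398]] [[ 0.57992672 -0.12261101]
 [ 0.64985704 -0.12855577]]
```

View pics/w4c.png

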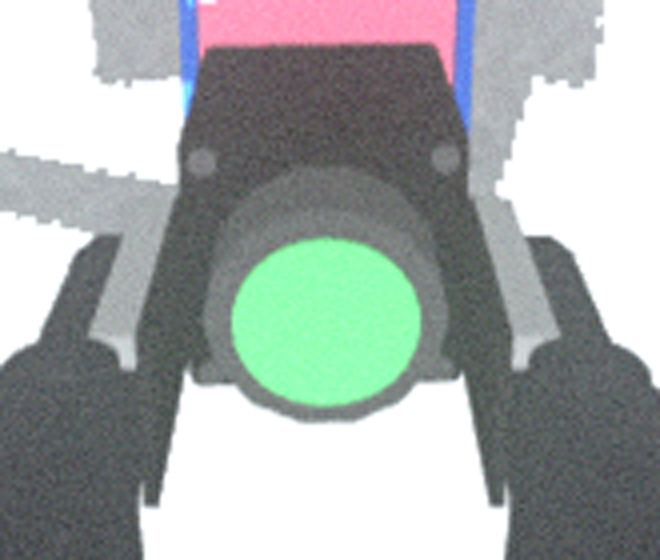

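Emit:
servo_tool([
  [0.001,0.0005,0.03],
  [0,0,0.035],
  [0,0,0.02],
  [0,0,0.006],
  [0,0,0.001],
  [0,0,0.001],
  [0,0,0],
  [0,0,0],
], grip=[1,1,1,1,1,1,1,1], roll=[0,0,0,0,0,0,0,0])

```text
time: 10.75
tcp_pos: [0.6113, -0.16, 0.0189]
tcp_rot: [2.312, 2.126, 0.001]
wrist_force: [-0.8, -0.3, -1.7]
gripper_width: 0.431
```

Emit:
servo_tool([
  [0,0,0.001],
  [0,0,0],
], grip=[1,1], roll=[0,0])

```text
time: 11.0
tcp_pos: [0.6112, -0.16, 0.0177]
tcp_rot: [2.312, 2.126, 0.001]
wrist_force: [-0.8, 0.1, 2.1]
gripper_width: 0.434
```

```bash
python3 - <<'E'
from h import *
plan((.611,-.160,.165),4.8,(.458,.1005,.165),10.7,6)
E
```

```text
[[0.0411, -0.029, -0.0], [0.0406, -0.0298, -0.0], [0.0401, -0.0305, -0.0], [0.0396, -0.0312, -0.0], [0.039, -0.0318, -0.0], [0.0385, -0.0325, -0.0]]
[1.0, 1.0, 1.0, 1.0, 0.9, 1.0]
norm 0.05035133508105266
```

Emit:
servo_tool([
  [0,0,0],
  [0,0,0],
  [0,0,0],
  [0,0,-0.04],
  [0,0,-0.055],
  [0,0,-0.052],
], grip=[0,0,0,0,0,0], roll=[0,0,0,0,0,0])

```text
time: 11.75
tcp_pos: [0.6108, -0.1597, 0.1656]
tcp_rot: [-2.312, -2.126, 0.0]
wrist_force: [0.9, -0.4, 0.5]
gripper_width: 1.002
```

Emit:
servo_tool([
  [0.041,-0.029,0],
  [0.0405,-0.03,0],
  [0.04,-0.0305,0],
  [0.0395,-0.031,0],
  [0.039,-0.032,0],
  [0.0385,-0.0325,0],
  [0,0,0],
  [0,0,0],
], grip=[0,0,0,0,0,0.25,0.25,0.25], roll=[1,1,1,1,0.9,1,0,0])

```text
time: 12.75
tcp_pos: [0.4582, 0.1002, 0.1646]
tcp_rot: [2.417, 2.005, 0.001]
wrist_force: [0.5, -0.6, -1.0]
gripper_width: 0.75
```

```bash
python3 - <<'E'
from h import *
s=monitor.get_state(); print(s["time"],s["tcp_pos"],s["tcp_rot"],s["gripper_width"])
d=cam("wrist"); cv2.imwrite("pics/w5.png",d["frame"]); np.savez("w5.npz",**d)
h=cv2.cvtColor(d["frame"],cv2.COLOR_BGR2HSV); k=cv2.inRange(h,(3,80,60),(18,255,255)); b=np.zeros_like(k); b[150:240,260:380]=k[150:240,260:380]
c=blob(b,50)[0][:,0]; print(cv2.minAreaRect(c),rect(onplane(d,c,.052)))
f=d["frame"]; cv2.imwrite("pics/w5c.png",cv2.resize(f[130:300,200:420],None,fx=3.5,fy=3.5,interpolation=cv2.INTER_NEAREST))
E
```

```text
12.75 [0.45815688 0.10023827 0.16458392] [2.41681751e+00 2.00534958e+00 1.02790085e-03] 0.7496253482715749
((319.5, 194.0), (32.0, 33.0), 90.0) (array([457.9,  99.3]), array([34.4, 34.3]), 79.3)
```

View pics/w5c.png

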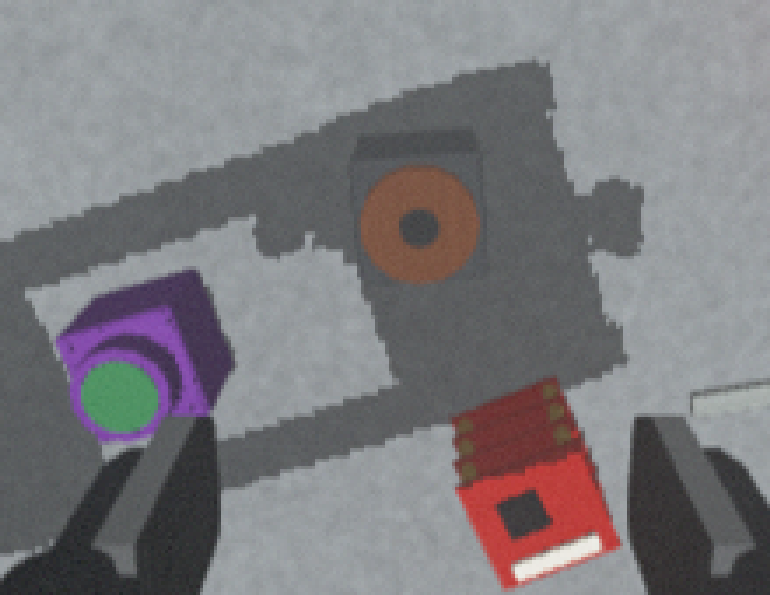

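Emit:
servo_tool([
  [-0.0005,0,0.05],
  [0,0,0.055],
  [0,0,0.048],
  [0,0,0],
  [0,0,0],
  [0,0,0],
  [0,0,0],
  [0,0,0],
  [0,0,0],
], grip=[0.25,0.25,0.25,0.25,1,1,1,1,1], roll=[0,0,0,0,0,0,0,0,0])

```text
time: 13.92
tcp_pos: [0.4594, 0.0999, 0.0131]
tcp_rot: [2.416, 2.003, 0.005]
wrist_force: [-0.1, -1.8, 7.6]
gripper_width: 0.45
```

```bash
python3 - <<'E'
from h import *
print(monitor.get_state()["tcp_pos"])
plan((.458,.0995,.112),10.7,(.606,-.231,.112),4.8,7)
E
```

```text
[0.45937479 0.09991773 0.01305973]
[[-0.0425, 0.0295, -0.0], [-0.0429, 0.0289, -0.0], [-0.0433, 0.0283, -0.0], [-0.0437, 0.0277, -0.0], [-0.0441, 0.027, -0.0], [-0.0445, 0.0264, -0.0], [-0.0449, 0.0257, -0.0]]
[-0.8, -0.8, -0.9, -0.8, -0.9, -0.8, -0.9]
norm 0.05173209046301405
```

Emit:
servo_tool([
  [0,0,-0.04],
  [0,0,-0.06],
  [-0.0425,0.029,0],
  [-0.043,0.0285,0],
  [-0.0435,0.028,0],
  [-0.0435,0.0275,0],
  [-0.044,0.027,0],
  [-0.0445,0.0265,0],
  [-0.045,0.0255,0],
  [0,0,0],
], grip=[1,1,1,1,1,1,1,1,1,1], roll=[0,0,-0.8,-0.8,-0.9,-0.8,-0.9,-0.8,-0.9,0])

```text
time: 15.18
tcp_pos: [0.6059, -0.2347, 0.1117]
tcp_rot: [2.313, 2.12, 0.001]
wrist_force: [-0.2, 0.9, -1.2]
gripper_width: 0.447
```

Emit:
servo_tool([
  [0,0,0],
  [0,0,0],
], grip=[1,1], roll=[0,0])

```text
time: 15.42
tcp_pos: [0.603, -0.229, 0.1113]
tcp_rot: [-2.31, -2.127, 0.0]
wrist_force: [0.2, 1.0, -1.0]
gripper_width: 0.447
```

```bash
python3 - <<'E'
from h import *
s=monitor.get_state(); print(s["time"],s["tcp_pos"],s["tcp_rot"],s["wrist_force"],s["gripper_width"])
d=cam("wrist"); cv2.imwrite("pics/w6.png",d["frame"]); np.savez("w6.npz",**d)
h=cv2.cvtColor(d["frame"],cv2.COLOR_BGR2HSV); k=cv2.inRange(h,(3,80,60),(18,255,255)); b=np.zeros_like(k); b[230:330,270:370]=k[230:330,270:370]
c=blob(b,50)[0][:,0]; print(cv2.minAreaRect(c),rect(onplane(d,c,s["tcp_pos"][2]-.0131+.052)))
print(project(d,[[.605,-.232,.004]]))
cv2.imwrite("pics/w6c.png",cv2.resize(d["frame"][20:340,220:420],None,fx=2,fy=1.8))
E
```

```text
15.425 [ 0.60296566 -0.22902461  0.11130099] [-2.31045807e+00 -2.12675205e+00  3.20941265e-04] [ 0.1971474   0.95970006 -1.04319288] 0.4471595381366372
((320.10003662109375, 267.29998779296875), (63.87800216674805, 66.40782928466797), 71.56504821777344) (array([ 603.6, -228.1]), array([34.9, 37.3]), 9.7)
[[321.97779808 197.38388937]]
```

View pics/w6c.png

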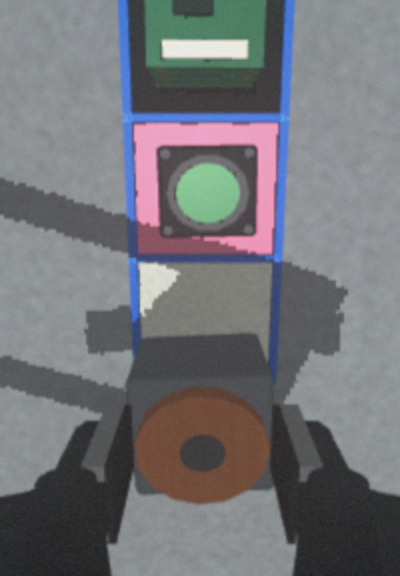

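Emit:
servo_tool([
  [-0.0025,0.002,0.03],
  [0,0,0.035],
  [0,0,0.02],
  [0,0,0.006],
  [0,0,0.001],
  [0,0,0.001],
  [0,0,0],
  [0,0,0],
], grip=[1,1,1,1,1,1,1,1], roll=[0,0,0,0,0,0,0,0])

```text
time: 16.48
tcp_pos: [0.6061, -0.2334, 0.019]
tcp_rot: [2.312, 2.126, 0.001]
wrist_force: [-0.4, -0.0, -0.7]
gripper_width: 0.442
```

Emit:
servo_tool([
  [0,0,0.001],
  [0,0,0],
], grip=[1,1], roll=[0,0])

```text
time: 16.73
tcp_pos: [0.6056, -0.2333, 0.0173]
tcp_rot: [2.313, 2.126, 0.0]
wrist_force: [0.3, -0.5, -0.7]
gripper_width: 0.449
```

Emit:
servo_tool([
  [0,0,0.0005],
  [0,0,0],
], grip=[1,1], roll=[0,0])

```text
time: 16.98
tcp_pos: [0.6056, -0.2333, 0.0172]
tcp_rot: [2.312, 2.126, -0.0]
wrist_force: [-1.0, 0.3, 3.6]
gripper_width: 0.446
```

```bash
python3 - <<'E'
from h import *
s=monitor.get_state(); print(s["tcp_pos"],s["wrist_force"])
plan((.606,-.233,.165),4.8,(.434,-.118,.165),4.8,4)
E
```

```text
[ 0.60563967 -0.23326437  0.01724202] [-1.02128036  0.33772602  3.56689421]
[[0.0251, -0.0453, -0.0], [0.0251, -0.0453, -0.0], [0.0251, -0.0453, -0.0], [0.0251, -0.0453, -0.0]]
[0.0, 0.0, 0.0, 0.0]
norm 0.051725839770853405
```

Contact. Release, rise and go above the radio.

Emit:
servo_tool([
  [0,0,0],
  [0,0,0],
  [0,0,0],
  [0,0,-0.04],
  [0,0,-0.055],
  [0,0,-0.053],
], grip=[0,0,0,0,0,0], roll=[0,0,0,0,0,0])

```text
time: 17.73
tcp_pos: [0.6055, -0.2331, 0.166]
tcp_rot: [-2.312, -2.126, 0.0]
wrist_force: [1.2, 0.1, -0.6]
gripper_width: 1.002
```

Emit:
servo_tool([
  [0.025,-0.045,0],
  [0.025,-0.045,0],
  [0.025,-0.045,0],
  [0.025,-0.045,0],
  [0,0,0],
  [0,0,0],
  [0,0,0],
], grip=[0,0,0,0,0,0,0], roll=[0,0,0,0,0,0,0])

```text
time: 18.6
tcp_pos: [0.4363, -0.1193, 0.1651]
tcp_rot: [2.312, 2.125, 0.001]
wrist_force: [0.5, 0.1, 0.1]
gripper_width: 0.999
```

```bash
python3 - <<'E'
from h import *
s=monitor.get_state(); print(s["time"],s["tcp_pos"],s["tcp_rot"],s["gripper_width"])
d=cam("wrist"); cv2.imwrite("pics/w7.png",d["frame"]); np.savez("w7.npz",**d)
print(project(d,[[.434,-.118,.046]]))
cv2.imwrite("pics/w7c.png",cv2.resize(d["frame"][110:280,210:430],None,fx=3.5,fy=3.5,interpolation=cv2.INTER_NEAREST))
E
```

```text
18.6 [ 0.43634443 -0.11933725  0.16513439] [2.31158407e+00 2.12507991e+00 1.15280620e-03] 0.9991445661066962
[[317.14652028 190.56775056]]
```

View pics/w7c.png

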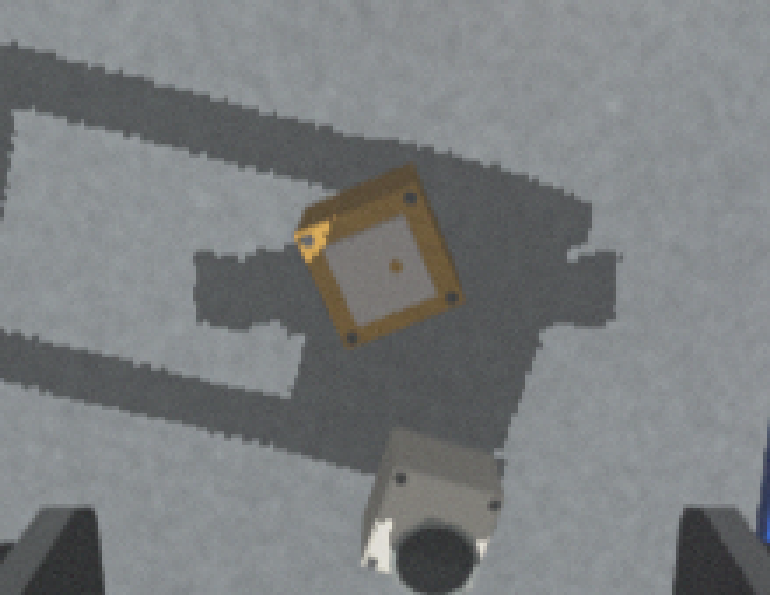

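```bash
python3 - <<'E'
from h import *
d=dict(np.load("w7.npz"))
f=lambda q:np.array(q)/3.5+[210,110]
P=onplane(d,f([[328,247],[404,212],[436,292],[360,328]]),.05)*1000; Q=onplane(d,f([[350,347],[462,300],[408,183],[297,235]]),.046)*1000
for A in(P,Q):
    print(A.mean(0).round(1)); 
    for i in range(4): v=A[(i+1)%4]-A[i]; print(np.hypot(*v).round(1),(np.degrees(np.arctan2(v[1],v[0]))%90).round(1))
print(onplane(d,f([[395,430],[500,455],[365,570]]),.036)*1000)
E
```

```text
[ 436.5 -113.6]
24.6 20.2
26.0 17.0
25.4 21.4
26.7 15.4
[ 435.7 -113.6]
37.3 18.9
39.3 20.2
36.4 20.4
38.4 18.8
[[ 435.80295197 -171.10376157]
 [ 469.66302561 -182.99641387]
 [ 421.26306626 -222.19893245]]
```

Emit:
servo_tool([
  [0.0055,-0.001,0.02],
  [0,0,0.035],
  [0,0,0.05],
  [0,0,0.048],
  [0,0,0],
  [0,0,0],
  [0,0,0],
  [0,0,0],
  [0,0,0],
  [0,0,0],
], grip=[0,0,0,0,0,1,1,1,1,1], roll=[-8,-8,-8,0,0,0,0,0,0,0])

```text
time: 19.9
tcp_pos: [0.4357, -0.1136, 0.0137]
tcp_rot: [1.817, 2.557, 0.001]
wrist_force: [-1.4, -0.8, 6.4]
gripper_width: 0.452
```

```bash
python3 - <<'E'
from h import *
p=monitor.get_state()["tcp_pos"]; print(p)
plan((p[0],p[1],.112),-19.2,(.620,.081,.112),7.4,6)
E
```

```text
[ 0.43565229 -0.11362844  0.01372822]
[[0.0205, 0.0397, -0.0], [0.0235, 0.038, -0.0], [0.0264, 0.0361, -0.0], [0.029, 0.0339, -0.0], [0.0316, 0.0316, -0.0], [0.034, 0.029, -0.0]]
[4.4, 4.4, 4.4, 4.5, 4.4, 4.5]
norm 0.044679198977490675
```

Emit:
servo_tool([
  [0,0,-0.04],
  [0,0,-0.06],
  [0.0205,0.0395,0],
  [0.0235,0.038,0],
  [0.0265,0.036,0],
  [0.029,0.034,0],
  [0.0315,0.0315,0],
  [0.034,0.029,0],
  [0,0,0],
  [0,0,0],
], grip=[1,1,1,1,1,1,1,1,1,1], roll=[0,0,4.4,4.4,4.4,4.5,4.4,4.5,0,0])

```text
time: 21.15
tcp_pos: [0.6173, 0.0815, 0.1121]
tcp_rot: [-2.359, -2.075, 0.001]
wrist_force: [-0.4, -0.6, -1.4]
gripper_width: 0.443
```

Emit:
servo_tool([
  [0,0,0],
], grip=[1], roll=[0])

```text
time: 21.28
tcp_pos: [0.617, 0.0807, 0.1121]
tcp_rot: [-2.361, -2.073, 0.001]
wrist_force: [-0.1, -0.2, -1.8]
gripper_width: 0.444
```

```bash
python3 - <<'E'
from h import *
s=monitor.get_state(); print(s["time"],s["tcp_pos"],s["tcp_rot"],s["wrist_force"],s["gripper_width"])
d=cam("wrist"); cv2.imwrite("pics/w8.png",d["frame"]); np.savez("w8.npz",**d)
z=s["tcp_pos"][2]-.0137
print(project(d,[[.620,.081,.004],[.629,.151,.004],[.638,.22,.004]]))
h=cv2.cvtColor(d["frame"],cv2.COLOR_BGR2HSV)
c=blob(cv2.inRange(h,(150,60,60),(178,255,255)),100)[0][:,0]; print("pink",rect(onplane(d,c,.004)),c.min(0),c.max(0))
cv2.imwrite("pics/w8c.png",cv2.resize(d["frame"][40:340,210:430],None,fx=2.5,fy=2))
np.save("z8",z)
E
```

```text
21.275 [0.61698723 0.08072161 0.11208767] [-2.36054087e+00 -2.07262913e+00  1.28123122e-03] [-0.09578507 -0.24315214 -1.76641217] 0.44397440325541143
[[322.60721667 193.82989362]
 [322.61006563 121.74893967]
 [322.75993514  38.42887975]]
pink (array([627.6, 129. ]), array([112. ,  73.6]), 80.4) [286  84] [361 201]
```

View pics/w8c.png

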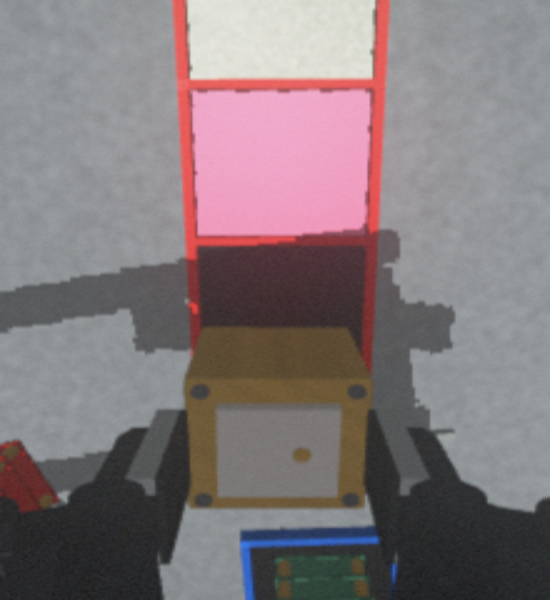

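```bash
python3 - <<'E'
from h import *
d=dict(np.load("w8.npz")); z=float(np.load("z8.npy")); f=lambda q:np.array(q)/[2.5,2]+[210,40]
P=onplane(d,f([[216,403],[341,403],[339,497],[217,497]]),z+.05); print(z,P,P.mean(0))
a=onplane(d,f([[194,242],[374,242]]),.010); b=onplane(d,f([[182,84],[384,84]]),.010); print(a.mean(0),b.mean(0),(b-a).mean(0), a.mean(0)-(b-a).mean(0)/2)
E
```

```text
0.09838767449299914 [[0.60742965 0.09717293]
 [0.63295173 0.0938327 ]
 [0.6296541  0.065998  ]
 [0.60329354 0.06944929]] [0.61833225 0.08161323]
[0.62529455 0.1150249 ] [0.63381158 0.18465785] [0.00851703 0.06963294] [0.62103604 0.08020843]
```

Emit:
servo_tool([
  [-0.001,0.0025,0.03],
  [0,0,0.035],
  [0,0,0.02],
  [0,0,0.006],
  [0,0,0.001],
  [0,0,0.001],
  [0,0,0],
  [0,0,0],
], grip=[1,1,1,1,1,1,1,1], roll=[0,0,0,0,0,0,0,0])

```text
time: 22.32
tcp_pos: [0.621, 0.0804, 0.0195]
tcp_rot: [2.36, 2.073, 0.002]
wrist_force: [-0.1, 0.2, -1.3]
gripper_width: 0.45
```

Emit:
servo_tool([
  [0,0,0.001],
  [0,0,0],
], grip=[1,1], roll=[0,0])

```text
time: 22.58
tcp_pos: [0.6207, 0.0804, 0.018]
tcp_rot: [2.36, 2.073, 0.001]
wrist_force: [-0.7, 0.2, -0.4]
gripper_width: 0.448
```

Emit:
servo_tool([
  [0,0,0.0005],
  [0,0,0],
], grip=[1,1], roll=[0,0])

```text
time: 22.82
tcp_pos: [0.6207, 0.0804, 0.0179]
tcp_rot: [2.36, 2.073, 0.001]
wrist_force: [-0.9, 0.1, 3.8]
gripper_width: 0.443
```

```bash
python3 - <<'E'
from h import *
plan((.621,.080,.175),7.4,(.463,.318,.175),13,5)
E
```

```text
[[0.0431, -0.0375, -0.0], [0.0424, -0.0383, -0.0], [0.0417, -0.0391, -0.0], [0.0409, -0.0399, -0.0], [0.0401, -0.0407, -0.0]]
[1.1, 1.1, 1.1, 1.2, 1.1]
norm 0.057134227919873035
```

Emit:
servo_tool([
  [0,0,0],
  [0,0,0],
  [0,0,0],
  [0,0,-0.04],
  [0,0,-0.058],
  [0,0,-0.06],
], grip=[0,0,0,0,0,0], roll=[0,0,0,0,0,0])

```text
time: 23.58
tcp_pos: [0.62, 0.0802, 0.1762]
tcp_rot: [-2.359, -2.073, 0.002]
wrist_force: [0.9, 0.2, -0.4]
gripper_width: 0.998
```

Emit:
servo_tool([
  [0.043,-0.0375,0],
  [0.0425,-0.0385,0],
  [0.0415,-0.039,0],
  [0.041,-0.04,0],
  [0.04,-0.0405,0],
  [0,0,0],
  [0,0,0],
  [0,0,0],
], grip=[0,0,0,0,0,0,0,0], roll=[1.1,1.1,1.1,1.2,1.1,0,0,0])

```text
time: 24.58
tcp_pos: [0.4633, 0.3171, 0.1752]
tcp_rot: [2.46, 1.954, -0.0]
wrist_force: [0.1, 0.8, -0.3]
gripper_width: 1.003
```

```bash
python3 - <<'E'
from h import *
s=monitor.get_state(); print(s["time"],s["tcp_pos"],s["tcp_rot"],s["gripper_width"])
d=cam("wrist"); cv2.imwrite("pics/w9.png",d["frame"]); np.savez("w9.npz",**d)
h=cv2.cvtColor(d["frame"],cv2.COLOR_BGR2HSV); k=cv2.inRange(h,(18,100,40),(35,255,255)); b=np.zeros_like(k); b[120:250,250:400]=k[120:250,250:400]
c=np.vstack(blob(b,20))[:,0]; print(rect(onplane(d,c,.062)),c.min(0),c.max(0))
cv2.imwrite("pics/w9c.png",cv2.resize(d["frame"][130:250,240:400],None,fx=4.5,fy=4.5,interpolation=cv2.INTER_NEAREST))
E
```

```text
24.575 [0.46331978 0.31706041 0.17523494] [ 2.45964009e+00  1.95360269e+00 -1.30226078e-04] 1.0031615106489549
(array([465.1, 327.2]), array([46.3, 39.4]), 76.9) [300 161] [338 205]
```

View pics/w9c.png

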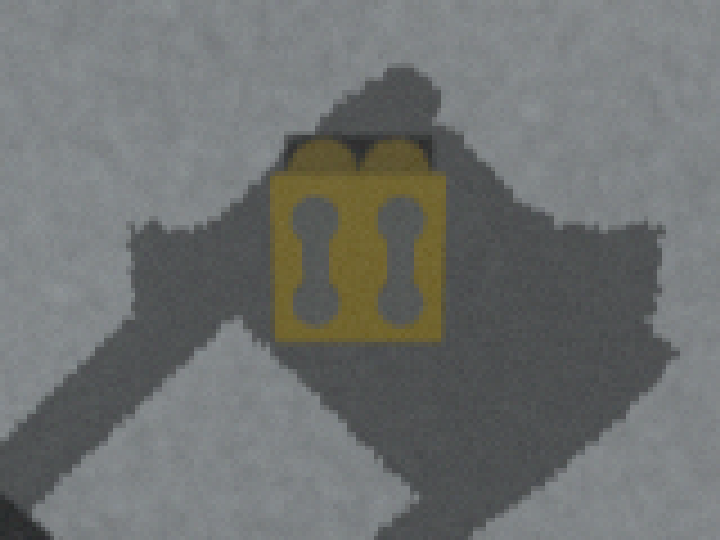

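Emit:
servo_tool([
  [0.007,-0.0005,0.05],
  [0,0,0.06],
  [0,0,0.053],
  [0,0,0],
  [0,0,0],
  [0,0,0],
  [0,0,0],
  [0,0,0],
  [0,0,0],
], grip=[0,0,0,0,1,1,1,1,1], roll=[0,0,0,0,0,0,0,0,0])

```text
time: 25.75
tcp_pos: [0.4653, 0.3261, 0.0149]
tcp_rot: [2.458, 1.956, 0.008]
wrist_force: [-0.0, -0.1, 5.5]
gripper_width: 0.46
```

```bash
python3 - <<'E'
from h import *
p=monitor.get_state()["tcp_pos"]; print(p)
plan((p[0],p[1],.112),13,(.6295,.150,.112),7.4,5)
E
```

```text
[0.46528798 0.32605191 0.01487576]
[[-0.0269, 0.0399, -0.0], [-0.0277, 0.0394, -0.0], [-0.0284, 0.0389, -0.0], [-0.0292, 0.0383, -0.0], [-0.03, 0.0377, -0.0]]
[-1.1, -1.1, -1.1, -1.2, -1.1]
norm 0.048149709033895684
```

Emit:
servo_tool([
  [0,0,-0.04],
  [0,0,-0.06],
  [-0.027,0.04,0],
  [-0.0275,0.0395,0],
  [-0.0285,0.039,0],
  [-0.029,0.0385,0],
  [-0.03,0.0375,0],
  [0,0,0],
  [0,0,0],
  [0,0,0],
], grip=[1,1,1,1,1,1,1,1,1,1], roll=[0,0,-1.1,-1.1,-1.1,-1.2,-1.1,0,0,0])

```text
time: 27.0
tcp_pos: [0.627, 0.15, 0.1126]
tcp_rot: [-2.359, -2.074, 0.0]
wrist_force: [-0.5, 0.4, -1.5]
gripper_width: 0.46
```

```bash
python3 - <<'E'
from h import *
s=monitor.get_state(); print(s["time"],s["tcp_pos"],s["tcp_rot"],s["wrist_force"],s["gripper_width"])
d=cam("wrist"); cv2.imwrite("pics/w10.png",d["frame"]); np.savez("w10.npz",**d)
print(project(d,[[.6295,.150,.004]]))
cv2.imwrite("pics/w10c.png",cv2.resize(d["frame"][40:340,210:430],None,fx=2.5,fy=2))
E
```

```text
27.0 [0.62702036 0.15002363 0.11259725] [-2.35858431e+00 -2.07442709e+00  3.72530196e-04] [-0.4619619   0.38492505 -1.52059727] 0.4596227182964019
[[322.10612931 194.11111488]]
```

View pics/w10c.png

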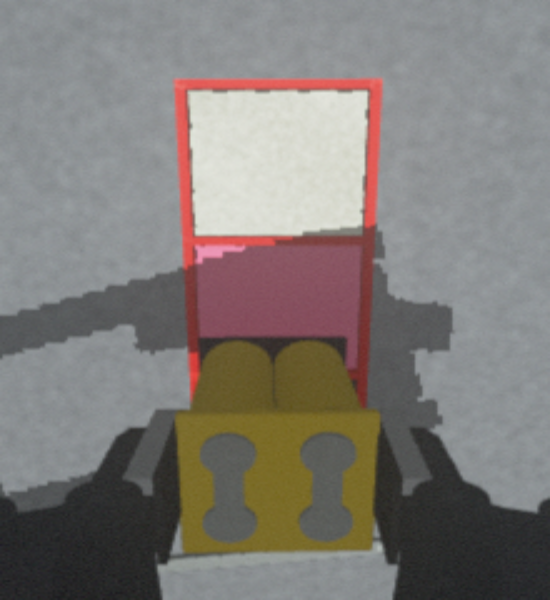

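```bash
python3 - <<'E'
from h import *
d=dict(np.load("w10.npz")); f=lambda q:np.array(q)/[2.5,2]+[210,40]
P=onplane(d,f([[177,413],[380,411],[373,551],[183,553]]),.1597); print(P,P.mean(0))
print(onplane(d,f([[192,242],[374,242]]),.010).mean(0))
E
```

```text
[[0.6113182  0.16969196]
 [0.6496594  0.16526343]
 [0.64487249 0.12571919]
 [0.60576042 0.13015387]] [0.62790263 0.14770711]
[0.63490874 0.18436723]
```

Emit:
servo_tool([
  [0.002,0.002,0.03],
  [0,0,0.035],
  [0,0,0.02],
  [0,0,0.006],
  [0,0,0.001],
  [0,0,0.001],
  [0,0,0],
  [0,0,0],
], grip=[1,1,1,1,1,1,1,1], roll=[0,0,0,0,0,0,0,0])

```text
time: 28.05
tcp_pos: [0.6308, 0.1508, 0.02]
tcp_rot: [2.36, 2.073, 0.002]
wrist_force: [-0.1, 0.2, -2.2]
gripper_width: 0.463
```

Emit:
servo_tool([
  [0,0,0.0005],
  [0,0,0],
], grip=[1,1], roll=[0,0])

```text
time: 28.3
tcp_pos: [0.6306, 0.1508, 0.0191]
tcp_rot: [2.36, 2.073, 0.001]
wrist_force: [0.3, 0.1, 0.0]
gripper_width: 0.458
```

Emit:
servo_tool([
  [0,0,0.0005],
  [0,0,0],
], grip=[1,1], roll=[0,0])

```text
time: 28.55
tcp_pos: [0.6306, 0.1508, 0.019]
tcp_rot: [2.36, 2.073, 0.001]
wrist_force: [-1.2, 0.9, 4.7]
gripper_width: 0.458
```

Emit:
servo_tool([
  [0,0,0],
  [0,0,0],
  [0,0,0],
  [0,0,-0.04],
  [0,0,-0.06],
  [0,0,-0.06],
  [-0.05,-0.035,-0.01],
  [-0.05,-0.035,-0.01],
  [-0.03,-0.04,0],
  [0,0,0],
], grip=[0,0,0,0,0,0,0,0,0,0], roll=[0,0,0,0,0,0,0,0,0,0])

```text
time: 29.8
tcp_pos: [0.5003, 0.0347, 0.1983]
tcp_rot: [-2.361, -2.07, 0.004]
wrist_force: [0.8, 0.3, 0.4]
gripper_width: 1.0
```

```bash
python3 - <<'E'
from h import *
s=monitor.get_state(); print(s["time"],s["tcp_pos"],s["wrist_force"],s["gripper_width"])
S=cam("scene")["frame"]; W=cam("side")["frame"]
a=cv2.resize(S[105:325,165:475],(800,568))[:300*2]; cv2.imwrite("pics/s9.png",a)
cv2.imwrite("pics/e9.png",cv2.resize(W[110:340,170:440],None,fx=2.5,fy=2.5))
E
```

```text
29.8 [0.50033444 0.03468502 0.19826635] [0.8495311  0.26020308 0.35078837] 0.9999414147224555
```

```bash
python3 - <<'E'
from h import *
C={n:cam(n) for n in("scene","side")}
hs={n:cv2.cvtColor(C[n]["frame"],cv2.COLOR_BGR2HSV) for n in C}
# name, expected feature point, hsv range, search half-size px
T=[("green",(.617,-.092,.031),(55,90,40),(90,255,255)),("lens",(.6115,-.161,.060),(55,60,30),(90,255,255)),("wheel disc",(.606,-.232,.056),(3,80,60),(18,255,255)),
("radio",(.621,.080,.027),(10,80,50),(25,255,255)),("battery",(.630,.150,.035),(18,100,50),(35,255,255)),("redboards",(.478,-.006,.027),(0,150,50),(8,255,255)),("thruster",(.443,-.207,.018),(0,0,150),(180,45,255))]
for nm,P,lo,hi in T:
    for n,d in C.items():
        u=project(d,P)[0]; x,y=u.astype(int); r=22 if n=="scene" else 16
        k=cv2.inRange(hs[n],lo,hi); b=np.zeros_like(k); b[y-r:y+r,x-r:x+r]=k[y-r:y+r,x-r:x+r]
        c=blob(b,6)
        if not c: print(nm,n,"none at",u.round()); continue
        q=np.vstack(c[:3])[:,0]; bx=cv2.boundingRect(q); m=np.array([bx[0]+bx[2]/2,bx[1]+bx[3]/2])
        print(nm,n,"exp",u.round(1),"box",bx,"err mm",(1000*(onplane(d,m,P[2])[0]-np.array(P[:2]))).round(1))
E
```

```text
green scene exp [240.1 219.2] box (227, 203, 29, 34) err mm [0.2 3.8]
green side exp [371.9 208.9] box (363, 197, 24, 27) err mm [ 4.2 -8.5]
lens scene exp [212.9 197.7] box (208, 193, 26, 26) err mm [ 9.3 27. ]
lens side exp [385.9 220.6] box (369, 204, 23, 22) err mm [-2.1 21.1]
wheel disc scene exp [187.8 183.9] box (180, 177, 16, 16) err mm [2.3 2.1]
wheel disc side exp [400.3 243.5] box (394, 239, 16, 14) err mm [-0.5 -7.6]
radio scene exp [308.8 255.5] box (296, 240, 34, 37) err mm [ 2.  10.9]
radio side exp [342.3 170. ] box (327, 154, 26, 29) err mm [-3.   8.9]
battery scene exp [337.1 272.2] box (315, 250, 36, 38) err mm [ -2.3 -10.4]
battery side exp [334.2 153.3] box (328, 142, 15, 27) err mm [ -1.2 -11. ]
redboards scene exp [304.9 188.4] box (295, 174, 22, 30) err mm [0.2 3. ]
redboards side exp [310.1 205.4] box (300, 193, 19, 26) err mm [-2.5 -1.4]
thruster scene exp [238.7 146.7] box (226, 136, 21, 17) err mm [-3.1 -8.2]
thruster side exp [332.6 270.4] box (324, 260, 21, 16) err mm [6.9 3.9]
```

```bash
python3 - <<'E'
from h import *
d=cam("wrist"); h=cv2.cvtColor(d["frame"],cv2.COLOR_BGR2HSV)
for P in [(.621,.080,.054),(.630,.150,.066),(.617,-.092,.054)]:
    print(P,project(d,P)[0].round(1))
for nm,lo,hi,z,P in [("battery",(23,110,60),(35,255,255),.066,(.630,.150,.066)),("radio",(12,90,40),(22,255,255),.050,(.621,.08,.05)),("green",(60,60,20),(95,255,255),.054,(.617,-.092,.054))]:
    u=project(d,P)[0].astype(int); k=cv2.inRange(h,lo,hi); b=np.zeros_like(k); x,y=u; b[max(0,y-45):y+45,x-45:x+45]=k[max(0,y-45):y+45,x-45:x+45]
    c=blob(b,15)
    if c: q=np.vstack(c)[:,0]; print(nm,rect(onplane(d,q,z)),"box",cv2.boundingRect(q))
S=cam("scene"); hh=cv2.cvtColor(S["frame"],cv2.COLOR_BGR2HSV)
for nm,lo,hi,z,P in [("battery",(24,120,50),(35,255,255),.066,(.630,.150,.035)),("radio",(12,90,40),(22,255,255),.05,(.621,.08,.027))]:
    x,y=project(S,P)[0].astype(int); k=cv2.inRange(hh,lo,hi); b=np.zeros_like(k); b[y-28:y+28,x-28:x+28]=k[y-28:y+28,x-28:x+28]
    q=np.vstack(blob(b,10))[:,0]; bx=cv2.boundingRect(q); m=(bx[0]+bx[2]/2,bx[1]+bx[3]/2); print(nm,"scene",bx,onplane(S,m,P[2])*1000)
E
```

```text
(0.621, 0.08, 0.054) [419.5 133.9]
(0.63, 0.15, 0.066) [431.3  59.6]
(0.617, -0.092, 0.054) [419.6 272.9]
battery (array([628.6, 147.2]), array([39.5, 39.9]), 82.6) box (408, 40, 46, 46)
radio (array([615.6,  81.6]), array([39.4, 50.1]), 82.6) box (390, 114, 49, 38)
green (array([611., -67.]), array([52.8, 46.5]), 9.2) box (393, 241, 45, 36)
battery scene (324, 254, 27, 34) [[627.28698046 149.64702733]]
radio scene (296, 240, 27, 33) [[622.43699899  82.31869246]]
```

```bash
python3 -c "
from plant import order; print(order.close_job())"
```

```text
the job is handed in; nothing more can be done
None
```

Both kits are made up and the job is handed in, at about 30 s on the robot clock against the 106 s limit.

I placed the parts in the order asked. In the blue tray, the green stack is on black, the tracker on pink and the wheel on white. In the red tray, the radio is on black and the battery on pink, with the white pad empty. I lowered each part until the wrist force showed contact, about 2 to 5 N, before letting go. Then I backed the arm off with the gripper open.

**What the last checks showed:**
- **Green stack and tracker:** both were seen standing square in their bays in wrist pictures taken after release.
- **Battery:** its top measured 39.5 x 39.9 mm at the right height, so it stands upright, within about 3 mm of its bay centre.
- **Radio:** the colour mask puts it within about 3 mm of its bay centre in the scene view.
- **Wheel:** the disc is within about 3 mm in the scene view, but the side view put it about 8 mm off in y.
- **Red board stack and thruster:** the red stack's pixel box was unchanged, and the thruster's differed by 2 to 4 px, probably because the arm's shadow had moved.

**What did not check out:** the 16-picture limit was reached before the final overview, so the last check was numerical only. In it, the masks for the green stack and lens, and at first for the radio and battery, ran into their neighbours. That gave errors of 9 to 27 mm, which I put down to the merged masks. Separate masks for the radio and battery agreed with their bays. The green stack and tracker were not measured cleanly again, so for them I relied on the earlier pictures.

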